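# Unlock the sprung hook and stand the graphite mandrel in the bench block

## Task

Take the graphite mandrel off its locking hook: press the hook's sprung keeper down gently by its two rubber pads, never with more than 20 N, and keep it down while you draw the mandrel level out of the fork by its wooden knob, without forcing it against keeper or fork. Let the keeper spring back, then stand the mandrel gently upright, tip down, fully home in the socket of the blue block and let go. Leave the brass mandrel on its hook and everything else where it is.

Things in the scene. Friction and masses are not known exactly. Their poses are not given: they have to be found in the camera images.
- hook: Grey stand of the lockable hook that carries the graphite mandrel. Origin on the table straight below the fork's seat; z up; the fork's mouth opens to the hook's -x (roughly towards the robot), post at +x. Fork, yellow keeper and black press pads are described at the next entries, all in this frame.
- hook_seat (a point): Centre of the fork's seat, level with the prong tops, 160 mm above the table. Two level prongs 8 mm thick, x=-26..26 mm, outer edges y=+-15.5; slot between them 15 mm wide, open at -x. The knob's underside rests on them, neck in the slot; the mandrel can rise only 3 mm. It comes out by sliding level at least 45 mm to -x, keeper held down; then it can be lifted.
- hook_keeper (a joint): How far this hook's keeper is pressed down, m: 0 at rest (locked), 0.012 at its hard stop; at 0.010 its ears are level with the prong tops. Straight down on the pads; spring 3 N to start, 9 N at 10 mm, 10.2 N at 12 mm; springs back when let go. Over 20 N damages it.
- hook_ears (a point): Midway between the tops of the keeper's two yellow ears (x=-22.5..-16.5, |y|=8..17 mm in the hook's frame; 5 mm tall). At rest their tops stand 10 mm above the prong tops, 2.5 mm in front of the knob, barring its way out. They move down with the pads; the slot itself stays free.
- hook_padline (a point): Below the middle of the left (+y) press pad, at prong-top height. Black rubber strips, one each side of the knob: x=-34..16, |y|=16..48 mm, level tops, fixed to the keeper. They are screwed up or down, so at rest both tops lie anywhere from 14 to 26 mm above this point: find by touch.
- graphite_knob (a point): Centre of the knob (124 mm above the tip) of the dark grey graphite mandrel, 147 mm tall: square pale wooden knob 28 x 28 x 46 mm tall on top, below it a 10 mm square neck 11 mm long, then a round body 26 mm across, 90 mm long, its last 40 mm tapering to a flat tip 18 mm across. 0.12 to 0.26 kg. Hangs on hook, its axes within 0.05 rad of the hook's.
- graphite_tip (a point): Centre of the flat tip (lowest point) of the graphite mandrel; z along the mandrel up to the knob.
- block: Fixed blue block on the table, 85 x 85 x 55 mm tall, origin under its centre, z up. One round upright socket in the middle of its top, 37 mm across, 42 mm deep (floor 13 mm above the table).
- block_hole0 (a point): Centre of the socket's mouth, at the block's top, 55 mm above the table.
- hook2: A second, equal hook (same sizes and frame), which carries the brass mandrel; leave alone.
- brass_knob (a point): Centre of the knob of the yellow brass mandrel (same shape as the graphite one, but a red knob) hanging on hook2; bystander.
- jar: Loose amber glass jar, 60 mm across, 90 mm tall, origin under its centre; bystander.
- wrench: Loose wrench lying on the table; bystander.
- collar: Loose steel disc, 44 mm across, 30 mm tall, origin under its centre; bystander.
Not all that is in view belongs to the job. Of the things that look like the part that bears graphite_knob, the smallest one is meant.

How it is judged:
By the outcome, as a careful person would: the job done as asked, in the order asked, and still so for the second after the job is handed in, with the robot touching nothing.
It also fails if it takes over 62 s, if anything falls off the work surface, if the arm or the gripper's body presses on something with over 40 N, if the wrist force passes 120 N, or if a joint passes its speed limit or range.

## Robot

A 7-joint arm with a two-finger parallel gripper is mounted at the origin on the work surface. World frame = base frame: x ahead of the robot, y to its left, z up, the work surface at z = 0. Lengths are in m, angles in rad, forces in N, time in s.
With the tool pointing down it reaches from about 0.35 to 0.775 m from the base axis. Payload 3.1 kg.
Tool frame: the origin (TCP) lies at the very end of the fingers, on their centre line; the grasp point (between the pads) lies 19 mm behind it (manip.hold_point_z is the distance from the TCP to the grasp point, in m); x points along the fingers, z is the direction in which the jaws open and shut, and the axes are right-handed (so a half turn about x gives the same grasp; the last joint's range is limited). The gripper opens to 85 mm and grips with 20 to 120 N. Pads are 22 mm wide; open, the fingers measure 114 mm over their backs; the gripper's body (76 mm by 85 mm) begins 54 mm behind the grasp point. The pads swing forward as they close: fully open they stand 13 mm farther back than shut.
Start: joints at [1.259, 0.311, 0.014, 1.512, -0.004, 1.319, -0.027], TCP at [0.147, -0.53, 0.195] pointing down, gripper open.
Joint ranges: [-2.7, 2.7], [-0.3, 1.91], [-1.27, 1.3], [0.12, 2.57], [-1.44, 4.58], [0.2, 2.03], [-3.05, 3.05]. Speed limits (rad/s): [2.79, 2.79, 3.14, 3.14, 3.14, 3.14, 3.14].

## Interface

Orientations are given as a unit quaternion [w, x, y, z].
In Python, from workcell import manip, viewer, finish_job gives the robot as it stands.
- The arm moves only by the tool apply_moves, never from a script. Its argument "moves" is text: rows parted by semicolons, each of 6 numbers parted by spaces: the shift along the tool's x, y, z in units of 25 mm (1.0 is 25 mm), then the turn, a rotation vector about the tool's x, y, z in units of 6 degrees (1.0 is 6 degrees). A call has 1 to 20 rows; each row is the pose to reach, as a shift and turn from the pose commanded when the call began, along the tool's axes at that moment; what a row does not reach only later rows make up. A row lasts 1/10 s, in which the tool goes at most 50 mm and 8.59 degrees, less where a joint would pass 70% of its speed; a pose out of reach is approached as far as the arm can. A call with a gripper value outside its range is refused whole. "fingers" is the opening, from 0 (shut) to 1 (fully open), set as the call begins (left out, the last holds). The fingers move at their own pace and stop on an object; "squeeze" is the grip in N (left out, the last holds). Time passes only in rows, so rows that repeat a pose let the fingers close. It gives the time, the measured TCP pose, the force and the opening at its end, in the units of the state.
- manip.get_obs(): the state, without advancing time (a new reading comes with each control period).
- viewer.snapshot(name): name is "scene" or "top" or "wrist"; returns the picture (400x640x3 uint8, red, green, blue); there is no depth.
- viewer.calibration(name): a dict with "fov_y" (degrees; the focal length in pixels is half the picture's height over the tangent of half this angle, whatever the lens; pixels are square), "cx", "cy" (the principal point, pixels), "pose" (4x4, takes a point from camera to world coordinates). Camera axes: x right, y up, looking along -z (the intrinsics and any distortion apply to the point x, -y, -z); pixel columns grow to the right and rows downward; lengths in m; the calibration is good to about 2 mm. The wrist camera is an equidistant fisheye: a pixel r from the principal point sees the ray r / f radians off the axis. A picture is of the moment at which its call begins: read the wrist's pose just before it. calibration takes no time and is no camera call; for the wrist camera it gives the pose at the moment of the call.
- finish_job(): hands the job in, once; it reports no verdict.
The state is a dict: "time_s": time; "joint_positions": joint angles; "qvel": joint speeds; "effort": joint torques, N m; "tcp_pos": TCP position; "eef_rot": TCP orientation; "contact_force": force on the tool from outside, world axes, zero at the start; "ft_torque": the same for the moment, N m; "grip_width": opening from 0.0 (shut) to 1.0 (fully open).
Only numpy, scipy, OpenCV 4.12 (cv2) and the standard library are available. Lean on these libraries where they do the work, as an engineer would, in place of code of your own. Each camera call takes 0.05 s, during which the arm holds its last target.

## Working session

There is one attempt and no reset: what is moved stays moved. The work goes in short steps, Python scripts to look and compute and a tool call to move; the robot and the scene stay as the last step left them, time stands still between calls to the robot, and variables do not carry over. Pictures are saved under pics/ and viewed, and the job is handed in when it is done.

Besides the shell and the picture viewer there is one more tool, called after ">>>" by a JSON object that holds its "api" and its "payload". apply_moves: Moves the arm, as the interface text tells. Its arguments: {"type":"object","properties":{"moves":{"type":"string"},"fingers":{"type":"number"},"squeeze":{"type":"number"}},"required":["moves"]}

```bash
ls; mkdir -p pics; python3 - <<'E'
from workcell import manip, viewer
import cv2
for n in ("scene","top","wrist"):
    c=viewer.calibration(n); print(n,c)
    cv2.imwrite(f"pics/{n}0.png",viewer.snapshot(n)[:,:,::-1])
print(manip.get_obs(), manip.hold_point_z)
E
```

```text
pics
scene {'fov_y': 57.29534850802736, 'cx': 319.643983153087, 'cy': 193.0605502886186, 'pose': array([[ 0.40238521, -0.7030814 ,  0.58631279,  1.13309308],
       [ 0.91543888,  0.30370288, -0.26407615, -0.25935281],
       [ 0.00760215,  0.64299387,  0.7658336 ,  0.83237245],
       [ 0.        ,  0.        ,  0.        ,  1.        ]])}
top {'fov_y': 45.0250172846962, 'cx': 321.58109730470284, 'cy': 208.07057642785668, 'pose': array([[-0.02794532,  0.99763215, -0.06284225,  0.53247216],
       [-0.99960407, -0.02768366,  0.00503082, -0.02152593],
       [ 0.0032792 ,  0.06295795,  0.99801079,  1.64222579],
       [ 0.        ,  0.        ,  0.        ,  1.        ]])}
wrist {'fov_y': 65.70646984690485, 'cx': 320.29231881480837, 'cy': 195.65446655943896, 'pose': array([[ 0.26630034,  0.92756539,  0.26211941,  0.21243045],
       [-0.96388748,  0.25689881,  0.07017073, -0.51136267],
       [-0.00225022, -0.27134011,  0.9624809 ,  0.37375847],
       [ 0.        ,  0.        ,  0.        ,  1.        ]])}
{'time_s': 0.15, 'joint_positions': array([ 1.25931346,  0.31159   ,  0.01396331,  1.51266556, -0.00442165,
        1.31917423, -0.02719524]), 'qvel': array([-3.46393748e-05, -1.82514180e-03,  8.54204840e-04, -5.38469254e-03,
        2.85753843e-04, -1.22962205e-03, -2.16354580e-04]), 'effort': array([ 2.02088136e-04, -3.80275548e+01,  1.46092088e-01, -2.30847770e+01,
        1.22149405e-02,  9.75778385e-03,  8.64484804e-07]), 'tcp_pos': array([ 0.14646454, -0.52951596,  0.19375357]), 'eef_rot': array([ 0.56220301,  0.42855955,  0.56324021, -0.42781416]), 'contact_force': array([-0.29012804,  0.10035774,  0.21924239]), 'ft_torque': array([ 0.00184546,  0.00807681, -0.026401  ]), 'grip_width': 1.000325441968504} 0.0187
```

View pics/scene0.png

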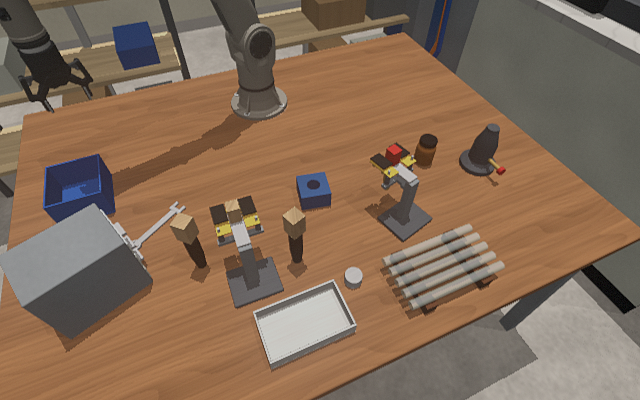

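View pics/top0.png

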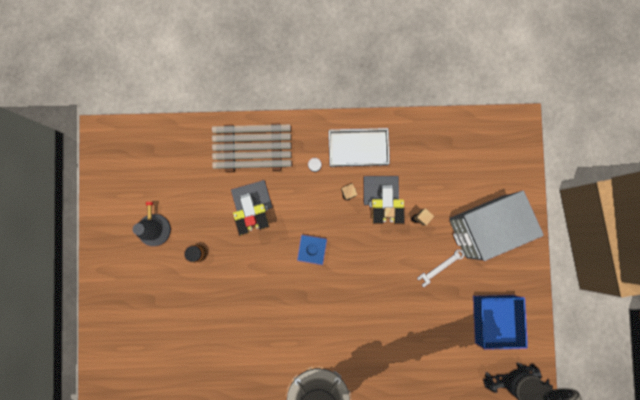

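View pics/wrist0.png

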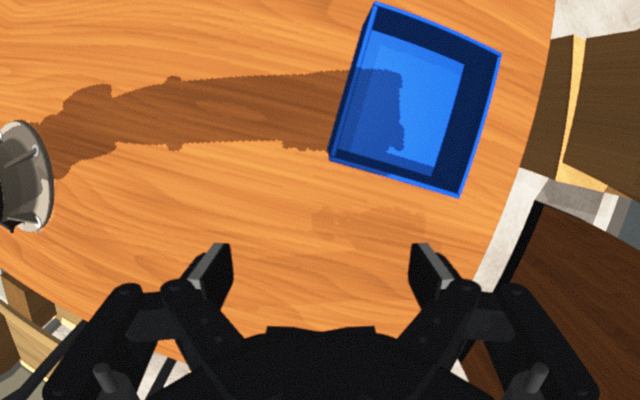

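```bash
cat > h.py <<'E'
import numpy as np, cv2
from workcell import manip, viewer
from scipy.spatial.transform import Rotation as R
def ray(c,px,fish=False):
    f=200/np.tan(np.radians(c['fov_y'])/2)
    u=(px[0]-c['cx'])/f; v=(px[1]-c['cy'])/f
    if fish:
        r=np.hypot(u,v); s=np.sin(r)/r if r>1e-9 else 1; d=np.array([u*s,-v*s,-np.cos(r)])
    else: d=np.array([u,-v,-1.])
    P=np.array(c['pose']); d=P[:3,:3]@d; return P[:3,3],d/np.linalg.norm(d)
def atz(c,px,z,fish=False):
    o,d=ray(c,px,fish); return o+d*(z-o[2])/d[2]
def proj(c,p,fish=False):
    f=200/np.tan(np.radians(c['fov_y'])/2)
    P=np.array(c['pose']); q=P[:3,:3].T@(np.asarray(p)-P[:3,3]); u,v,w=q[0],-q[1],-q[2]
    if fish:
        r=np.hypot(u,v); t=np.arctan2(r,w); return np.array([c['cx']+f*t*u/r,c['cy']+f*t*v/r])
    return np.array([c['cx']+f*u/w,c['cy']+f*v/w])
def tri(*rs):
    A=np.zeros((3,3));b=np.zeros(3)
    for o,d in rs:
        M=np.eye(3)-np.outer(d,d);A+=M;b+=M@o
    return np.linalg.solve(A,b)
def crop(src,box,k,out):
    im=cv2.imread(src); x0,y0,x1,y1=box
    cv2.imwrite(out,cv2.resize(im[y0:y1,x0:x1],None,fx=k,fy=k,interpolation=cv2.INTER_CUBIC))
def rel(p,q=None):
    "target world pos -> shift in tool axes, units of 25mm, from the current measured pose"
    o=manip.get_obs(); Rm=R.from_quat(np.roll(o['eef_rot'],-1)).as_matrix()
    return Rm.T@(np.asarray(p)-o['tcp_pos'])/0.025
E
python3 - <<'E'
from h import *
crop("pics/scene0.png",(160,165,360,315),4,"pics/s1.png")
crop("pics/top0.png",(290,160,450,280),5,"pics/t1.png")
E
```

```text
(no output)
```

View pics/s1.png

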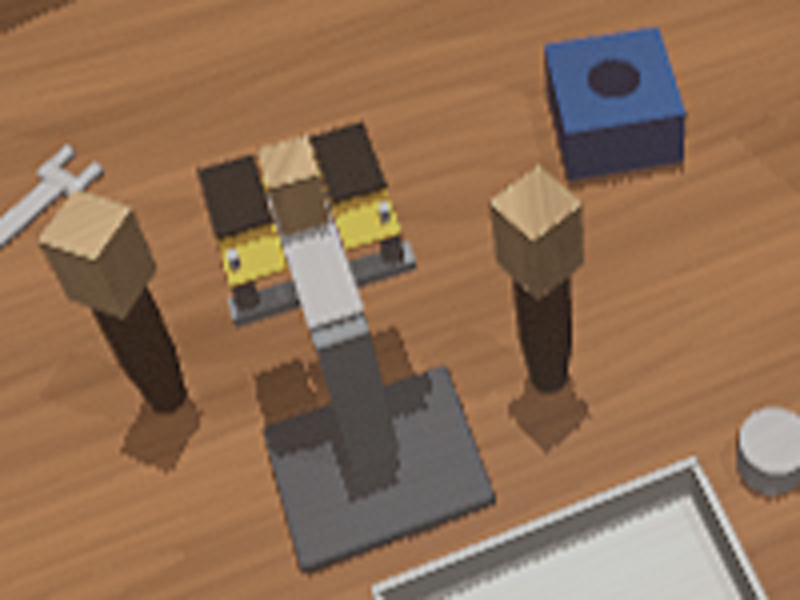

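View pics/t1.png

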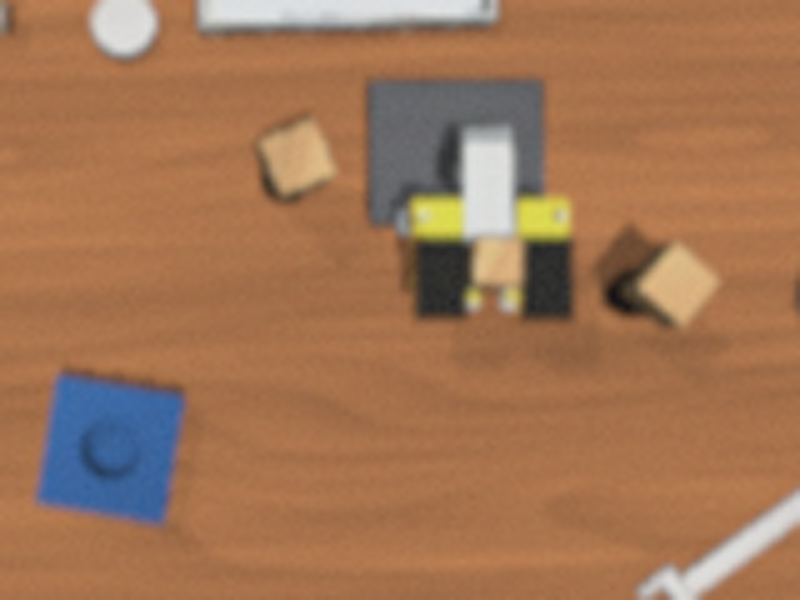

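```bash
python3 - <<'E'
from h import *
T=viewer.calibration("top");S=viewer.calibration("scene")
t=lambda x,y:(290+x/5,160+y/5); s=lambda x,y:(160+x/4,165+y/4)
print("knob top tri",tri(ray(T,t(498,261)),ray(S,s(292,162))), atz(T,t(498,261),.206),atz(S,s(292,162),.206))
print("block", tri(ray(T,t(111,447.5)),ray(S,s(614,78))),atz(T,t(111,447.5),.055),atz(S,s(614,78),.055))
for n,p,z in [("base bl",(368,222),.01),("base tl",(368,80),.01),("base tr",(543,80),.01),("padfl",(416,318),.18),("padfr",(572,318),.18),("padbl",(416,242),.18)]:
    print(n,atz(T,t(*p),z))
for a,b in [((60,373),(185,395)),((38,500),(163,523))]: 
    print(atz(T,t(*a),.055),atz(T,t(*b),.055))
print("standing knobs",atz(T,t(678,285),.2),atz(T,t(300,158),.2))
E
```

```text
knob top tri [ 0.60553583 -0.23085047  0.19956172] [ 0.6049474  -0.23118052  0.206     ] [ 0.61131107 -0.2299156   0.206     ]
block [0.49756959 0.00614991 0.04991526] [0.49725147 0.00501406 0.055     ] [0.50212136 0.00547113 0.055     ]
base bl [ 0.64376594 -0.17257127  0.01      ]
base tl [ 0.74064065 -0.17581128  0.01      ]
base tr [ 0.73735978 -0.29498804  0.01      ]
padfl [ 0.57305687 -0.18398606  0.18      ]
padfr [ 0.57042204 -0.27857627  0.18      ]
padbl [ 0.6191939  -0.18558702  0.18      ]
[0.54693753 0.03719278 0.055     ] [ 0.53022868 -0.04446571  0.055     ]
[0.46435238 0.05369478 0.055     ] [ 0.44708173 -0.02768047  0.055     ]
standing knobs [ 0.58787675 -0.33929698  0.2       ] [ 0.67043938 -0.11545569  0.2       ]
```

```bash
cat >> h.py <<'E'
def Rtool(yaw,sgn):
    x=np.array([0,0,-1.]); z=sgn*np.array([-np.sin(yaw),np.cos(yaw),0]); return np.column_stack([x,np.cross(z,x),z])
def plan(p,yaw,sgn):
    o=manip.get_obs(); Rm=R.from_quat(np.roll(o['eef_rot'],-1)).as_matrix()
    sh=Rm.T@(np.asarray(p)-o['tcp_pos'])/.025
    rv=R.from_matrix(Rm.T@Rtool(yaw,sgn)).as_rotvec()/np.radians(6)
    print("t",round(o['time_s'],2),"shift",sh.round(3),"turn",rv.round(3),"tcp",o['tcp_pos'].round(4),"F",o['contact_force'].round(2),"g",round(o['grip_width'],3))
    return Rm
E
python3 - <<'E'
from h import *
for s in(1,-1): print(plan([.605,-.231,.34],-.03,s).round(3))
E
```

```text
t 0.15 shift [-5.839 20.861 -6.629] turn [-2.7136e+01 -4.0000e-03 -2.4000e-02] tcp [ 0.1465 -0.5295  0.1938] F [-0.29  0.1   0.22] g 1.0
[[-0.001  0.964  0.267]
 [ 0.002  0.267 -0.964]
 [-1.    -0.    -0.002]]
t 0.15 shift [-5.839 20.861 -6.629] turn [ 2.864 -0.017  0.003] tcp [ 0.1465 -0.5295  0.1938] F [-0.29  0.1   0.22] g 1.0
[[-0.001  0.964  0.267]
 [ 0.002  0.267 -0.964]
 [-1.    -0.    -0.002]]
```

>>> {"api": "apply_moves", "payload": {"moves": "-3 0 0 0 0 0;-5.84 2 -0.6 0.5 0 0;-5.84 20.86 -6.63 2.864 -0.017 0;-5.84 20.86 -6.63 2.864 -0.017 0;-5.84 20.86 -6.63 2.864 -0.017 0;-5.84 20.86 -6.63 2.864 -0.017 0;-5.84 20.86 -6.63 2.864 -0.017 0;-5.84 20.86 -6.63 2.864 -0.017 0;-5.84 20.86 -6.63 2.864 -0.017 0;-5.84 20.86 -6.63 2.864 -0.017 0;-5.84 20.86 -6.63 2.864 -0.017 0;-5.84 20.86 -6.63 2.864 -0.017 0;-5.84 20.86 -6.63 2.864 -0.017 0;-5.84 20.86 -6.63 2.864 -0.017 0;-5.84 20.86 -6.63 2.864 -0.017 0;-5.84 20.86 -6.63 2.864 -0.017 0;-5.84 20.86 -6.63 2.864 -0.017 0;-5.84 20.86 -6.63 2.864 -0.017 0", "fingers": 1}}

```text
time_s: 1.95
tcp_pos: [0.6041, -0.2327, 0.3411]
eef_rot: [-0.493, -0.508, -0.491, 0.509]
contact_force: [-0.9, 0.3, -0.5]
grip_width: 1.001
```

```bash
python3 - <<'E'
from h import *
plan([.605,-.231,.34],-.03,-1)
import pickle
c=viewer.calibration("wrist"); im=viewer.snapshot("wrist"); cv2.imwrite("pics/w1.png",im[:,:,::-1]); pickle.dump(c,open("w1.pkl","wb"))
print(c['pose'].round(4))
E
```

```text
t 1.95 shift [ 0.046  0.033 -0.068] turn [-0.023  0.025 -0.005] tcp [ 0.6041 -0.2327  0.3411] F [-0.92  0.26 -0.48] g 1.001
[[-0.0327  0.9621  0.2707  0.6724]
 [-0.9995 -0.0323 -0.0062 -0.2343]
 [ 0.0028 -0.2707  0.9627  0.5213]
 [ 0.      0.      0.      1.    ]]
```

View pics/w1.png

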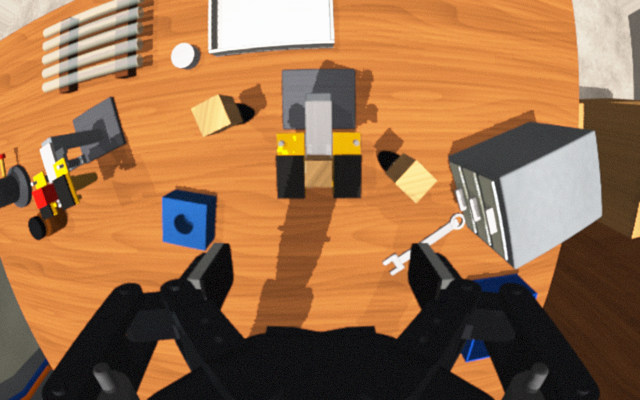

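```bash
python3 - <<'E'
from h import *
crop("pics/w1.png",(265,60,375,210),4,"pics/w1a.png")
crop("pics/w1.png",(150,180,230,260),6,"pics/w1b.png")
E
```

```text
(no output)
```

View pics/w1a.png

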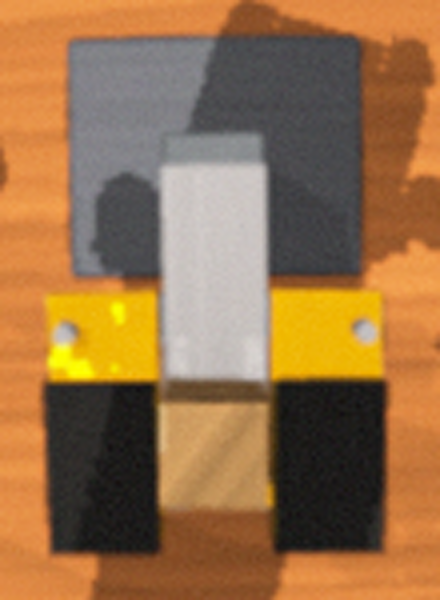

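View pics/w1b.png

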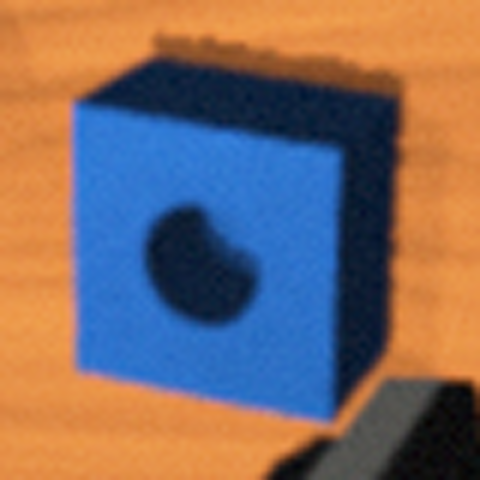

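```bash
python3 - <<'E'
from h import *
import pickle
c=pickle.load(open("w1.pkl","rb"))
w=lambda x,y:(265+x/4,60+y/4)
T=viewer.calibration("top")
for z in (.206,):
  P=[atz(c,w(*p),z,True) for p in [(160,402),(269,402),(268,508),(159,509)]]
  for p in P: print(p.round(4))
  print("mean",np.mean(P,0))
  print("tri with top", tri(ray(T,(389.6,212.2)),ray(c,w(214,455),True)))
for z in (.174,.18,.186):
  P=[atz(c,w(*p),z,True) for p in [(48,382),(383,382),(384,550),(52,551)]]
  print(z,np.array(P).round(4)[:,:2].tolist(),"w",np.linalg.norm(P[0]-P[1]),np.linalg.norm(P[3]-P[2]))
B=[(75,101),(342,148),(332,420),(77,372)]
P=[atz(c,(150+x/6,180+y/6),.055,True) for x,y in B]
print(np.round(P,4),np.mean(P,0)); print("hole",atz(c,(150+203/6,180+265/6),.055,True))
E
```

```text
[ 0.6218 -0.2178  0.206 ]
[ 0.6209 -0.2458  0.206 ]
[ 0.5928 -0.2449  0.206 ]
[ 0.5934 -0.2162  0.206 ]
mean [ 0.60723736 -0.23116757  0.206     ]
tri with top [ 0.60562769 -0.2316514   0.19899313]
0.174 [[0.6238, -0.1844], [0.6206, -0.2796], [0.5709, -0.2798], [0.5738, -0.1823]] w 0.09520911297737474 0.09745036402326808
0.18 [[0.6246, -0.1853], [0.6215, -0.2788], [0.5726, -0.279], [0.5755, -0.1832]] w 0.09356435446768868 0.09576688740546403
0.186 [[0.6255, -0.1861], [0.6224, -0.278], [0.5744, -0.2782], [0.5772, -0.1841]] w 0.09191959595800257 0.09408341078765993
[[ 0.5482  0.0391  0.055 ]
 [ 0.5321 -0.0439  0.055 ]
 [ 0.4494 -0.0272  0.055 ]
 [ 0.4637  0.0565  0.055 ]] [0.49836017 0.00612177 0.055     ]
hole [0.49810683 0.00559434 0.055     ]
```

```bash
python3 - <<'E'
from h import *
plan([.6102,-.2316,.225],-.033,-1)
E
```

```text
t 2.0 shift [ 4.644  0.232 -0.052] turn [ 0.009  0.023 -0.006] tcp [ 0.6043 -0.2324  0.3411] F [-0.62  0.1   0.31] g 1.002
```

>>> {"api": "apply_moves", "payload": {"moves": "1 0.232 -0.052 0 0.02 0;2 0.232 -0.052 0 0.02 0;3 0.232 -0.052 0 0.02 0;4 0.232 -0.052 0 0.02 0;4.6 0.232 -0.052 0 0.02 0;4.6 0.232 -0.052 0 0.02 0;4.6 0.232 -0.052 0 0.02 0", "fingers": 0.42, "squeeze": 25}}

```text
time_s: 2.7
tcp_pos: [0.6108, -0.2308, 0.2262]
eef_rot: [0.492, 0.508, 0.492, -0.507]
contact_force: [1.0, -0.5, 0.2]
grip_width: 0.419
```

```bash
python3 - <<'E'
from h import *
plan([.6102,-.2316,.225],-.033,-1)
c=viewer.calibration("wrist"); im=viewer.snapshot("wrist"); cv2.imwrite("pics/w2.png",im[:,:,::-1])
for dy in(-.014,.014): print(proj(c,[.6072-.014,-.2315+dy,.206],True),proj(c,[.6072+.014,-.2315+dy,.206],True))
E
```

```text
t 2.7 shift [ 0.048 -0.023  0.031] turn [ 0.022 -0.    -0.007] tcp [ 0.6108 -0.2308  0.2262] F [ 0.97 -0.53  0.21] g 0.419
[342.09546165 235.47407066] [341.72493947 197.18556359]
[302.27480577 236.62990785] [300.22856692 198.4250046 ]
```

View pics/w2.png

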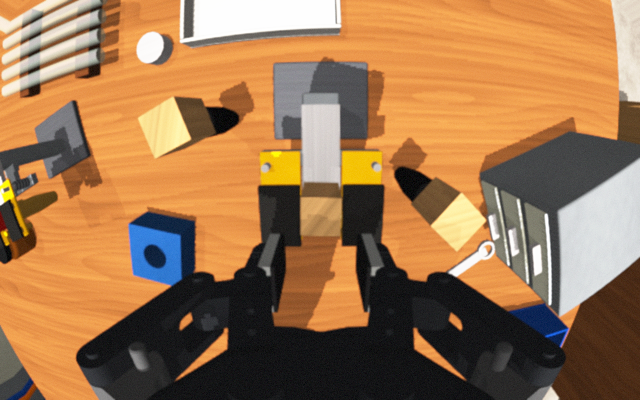

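```bash
python3 - <<'E'
from h import *
crop("pics/w2.png",(240,170,400,320),5,"pics/w2a.png")
c=viewer.calibration("wrist"); print(c['pose'].round(4))
for z in (.226,.23,.236):
  for p in [(282,240),(360,240)]: print(z,atz(c,p,z,True).round(4))
# project tcp neighbourhood
for g in(.0,.014,.018,.024): print(g,proj(c,[.6108,-.2308+g,.2262],True),proj(c,[.6108,-.2308-g,.2262],True))
E
```

```text
[[-3.090e-02  9.627e-01  2.688e-01  6.793e-01]
 [-9.995e-01 -2.990e-02 -7.800e-03 -2.328e-01]
 [ 5.000e-04 -2.689e-01  9.632e-01  4.073e-01]
 [ 0.000e+00  0.000e+00  0.000e+00  1.000e+00]]
0.226 [ 0.6    -0.2058  0.226 ]
0.226 [ 0.5984 -0.2558  0.226 ]
0.23 [ 0.6017 -0.2064  0.23  ]
0.23 [ 0.6002 -0.2553  0.23  ]
0.236 [ 0.6043 -0.2073  0.236 ]
0.236 [ 0.6029 -0.2546  0.236 ]
0.0 [320.41026325 223.36930451] [320.41026325 223.36930451]
0.014 [298.05766638 223.97096996] [342.79253836 222.67043133]
0.018 [291.70909517 224.12429542] [349.16031889 222.45395212]
0.024 [282.23745749 224.33857429] [358.66938301 222.11609038]
```

View pics/w2a.png

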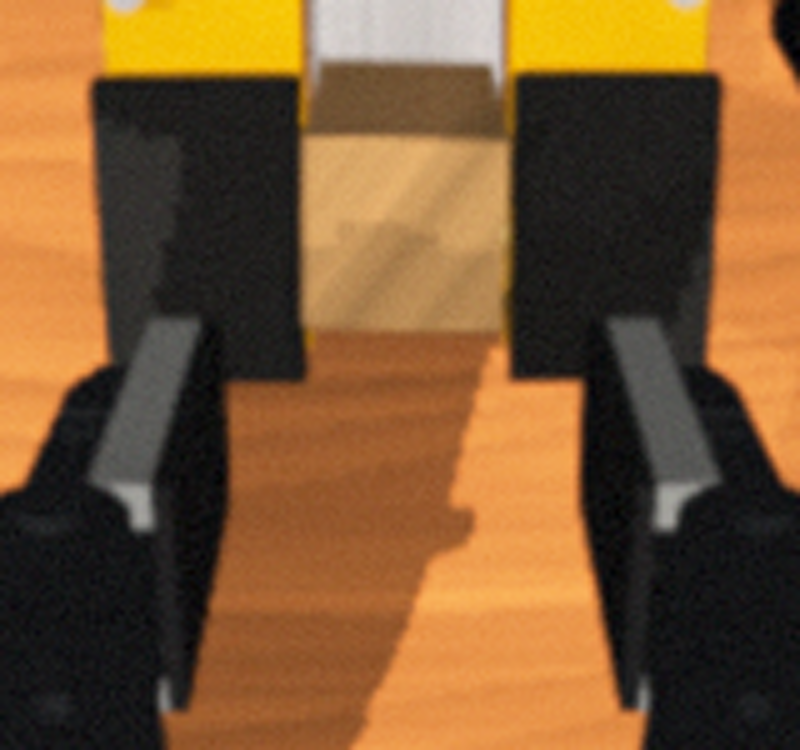

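```bash
python3 - <<'E'
from h import *
c=viewer.calibration("wrist")
for z in (.226,.23,.235,.24,.245,.25):
  o=[]
  for p in [(280,233.5),(361.6,233.5),(285.5,265)]: o.append(atz(c,p,z,True).round(4)[:2])
  print(z,o)
E
```

```text
0.226 [array([ 0.6045, -0.2049]), array([ 0.6029, -0.2568]), array([ 0.5817, -0.2067])]
0.23 [array([ 0.6062, -0.2055]), array([ 0.6046, -0.2563]), array([ 0.5838, -0.2073])]
0.235 [array([ 0.6082, -0.2063]), array([ 0.6067, -0.2556]), array([ 0.5865, -0.208 ])]
0.24 [array([ 0.6103, -0.207 ]), array([ 0.6088, -0.2549]), array([ 0.5892, -0.2087])]
0.245 [array([ 0.6123, -0.2078]), array([ 0.6109, -0.2543]), array([ 0.5919, -0.2095])]
0.25 [array([ 0.6144, -0.2086]), array([ 0.613 , -0.2536]), array([ 0.5946, -0.2102])]
```

```bash
python3 - <<'E'
from h import *
import pickle
c=pickle.load(open("w1.pkl","rb"))
for dz in (0,.013,.03,.05):
  for dx in (.011,-.011): print(dz,dx,proj(c,[.6041+dx,-.2327+.0425,.3411+dz],True).round(0),proj(c,[.6041+dx,-.2327+.057,.3411+dz],True).round(0))
im=cv2.imread("pics/w2.png"); cv2.imwrite("pics/w2b.png",cv2.resize(np.clip(im[170:320,240:400].astype(float)*4,0,255).astype(np.uint8),None,fx=5,fy=5))
crop("pics/w1.png",(180,210,280,310),6,"pics/w1c.png")
E
```

```text
0 0.011 [252. 208.] [230. 209.]
0 -0.011 [255. 241.] [234. 241.]
0.013 0.011 [247. 215.] [224. 216.]
0.013 -0.011 [251. 249.] [228. 249.]
0.03 0.011 [240. 226.] [215. 226.]
0.03 -0.011 [245. 262.] [221. 262.]
0.05 0.011 [230. 241.] [202. 241.]
0.05 -0.011 [237. 281.] [210. 280.]
```

View pics/w2b.png

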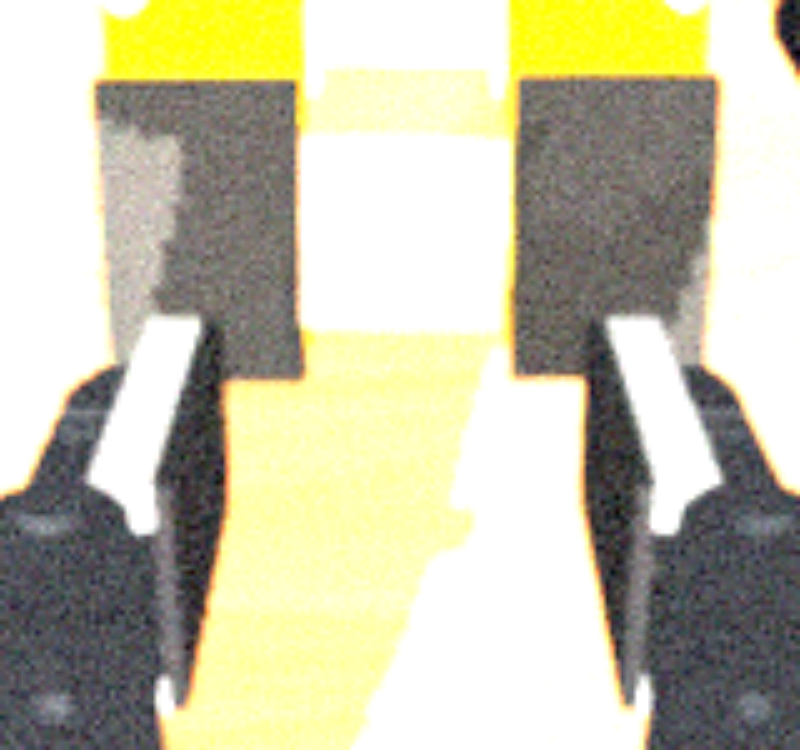

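View pics/w1c.png

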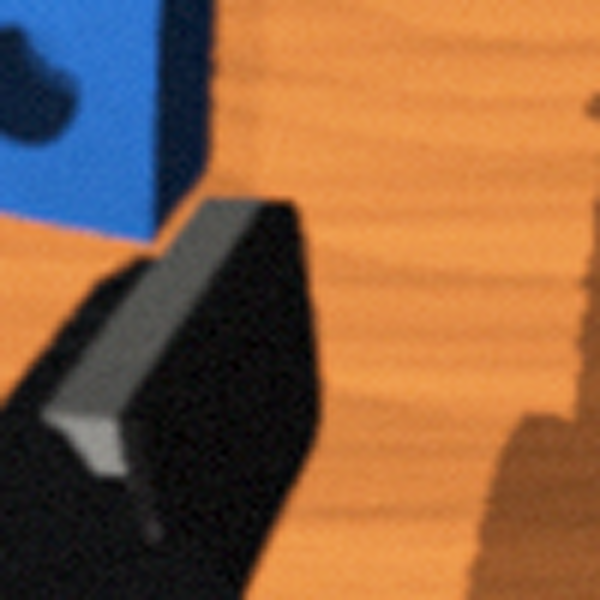

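```bash
python3 - <<'E'
from h import *
S=viewer.calibration("scene")
cv2.imwrite("pics/scene1.png",viewer.snapshot("scene")[:,:,::-1])
crop("pics/scene1.png",(160,100,320,250),5,"pics/s2.png")
for z in (.2262,.247,.268):
  for y in (-.02,.02): print(z,y,[((proj(S,[.6108+dx,-.2308+y,z])-[160,100])*5).round(0) for dx in(-.011,.011)])
E
```

```text
0.2262 -0.02 [array([302., 494.]), array([314., 531.])]
0.2262 0.02 [array([393., 465.]), array([407., 502.])]
0.247 -0.02 [array([292., 463.]), array([305., 500.])]
0.247 0.02 [array([385., 434.]), array([399., 471.])]
0.268 -0.02 [array([281., 429.]), array([294., 467.])]
0.268 0.02 [array([377., 401.]), array([391., 437.])]
```

View pics/s2.png

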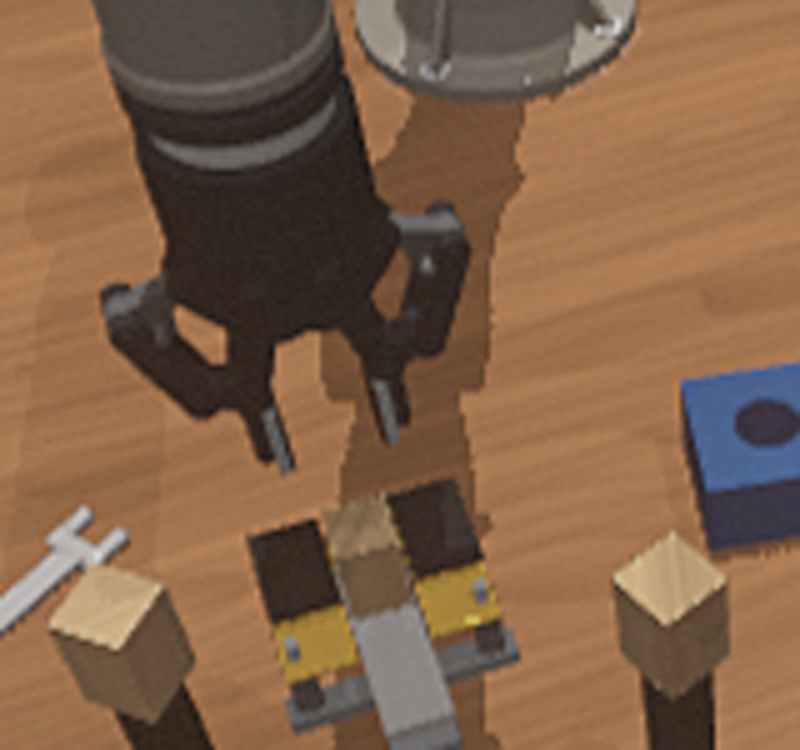

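>>> {"api": "apply_moves", "payload": {"moves": "0.8 -0.02 0.03 0.02 0 0;1.6 -0.02 0.03 0.02 0 0;2.2 -0.02 0.03 0.02 0 0;2.5 -0.02 0.03 0.02 0 0;2.5 -0.02 0.03 0.02 0 0;2.5 -0.02 0.03 0.02 0 0", "fingers": 0.38}}

```text
time_s: 3.4
tcp_pos: [0.6113, -0.2313, 0.1644]
eef_rot: [0.493, 0.509, 0.491, -0.507]
contact_force: [-0.0, 0.4, 0.3]
grip_width: 0.383
```

```bash
python3 - <<'E'
from h import *
plan([.6102,-.2316,.165],-.033,-1)
im=viewer.snapshot("wrist"); cv2.imwrite("pics/w3.png",im[:,:,::-1])
crop("pics/w3.png",(240,170,400,320),5,"pics/w3a.png")
cv2.imwrite("pics/scene2.png",viewer.snapshot("scene")[:,:,::-1])
crop("pics/scene2.png",(180,150,280,250),6,"pics/s3.png")
E
```

```text
t 3.4 shift [-0.023 -0.042  0.012] turn [ 0.008  0.003 -0.023] tcp [ 0.6113 -0.2313  0.1644] F [-0.02  0.37  0.29] g 0.383
```

View pics/w3a.png

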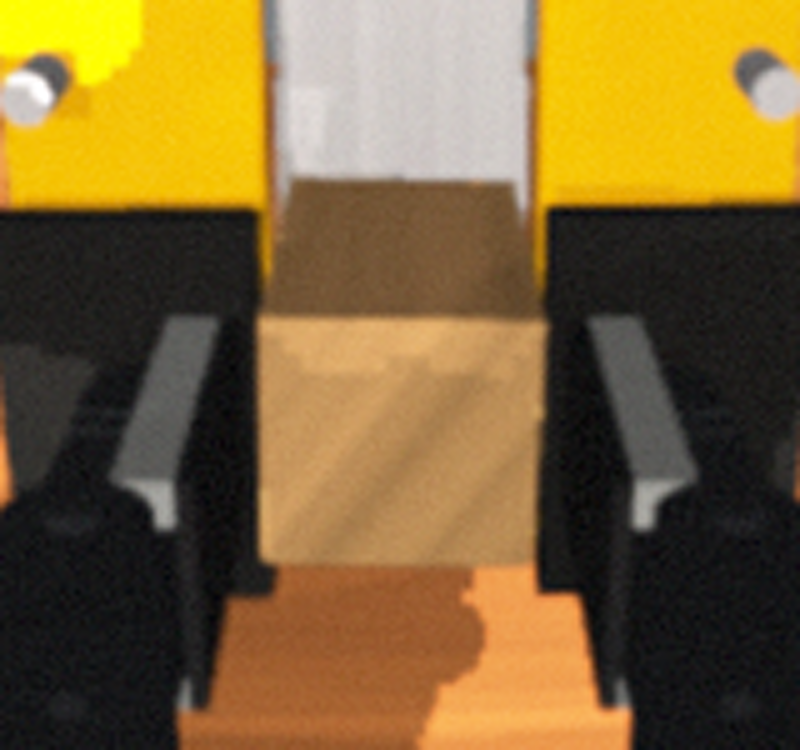

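View pics/s3.png

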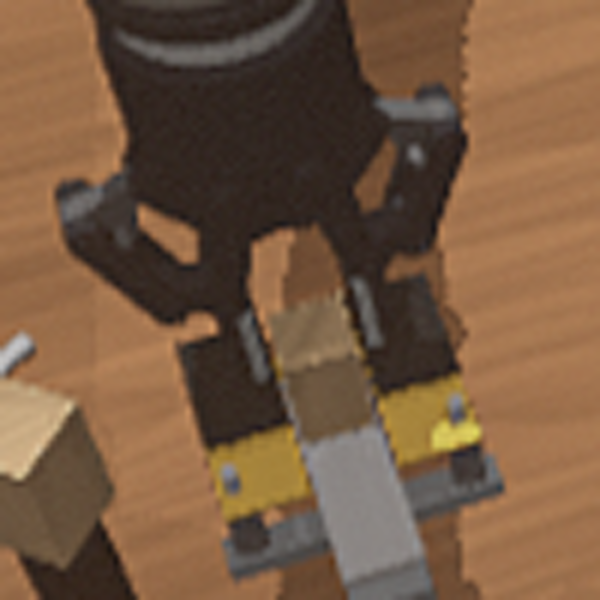

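>>> {"api": "apply_moves", "payload": {"moves": "0.2 -0.02 0 0 0 0;0.4 -0.03 0 0 0 0;0.5 -0.03 0 0 0 0;0.5 -0.03 0 0 0 0"}}

```text
time_s: 3.9
tcp_pos: [0.6091, -0.231, 0.1497]
eef_rot: [-0.491, -0.508, -0.492, 0.508]
contact_force: [1.0, 0.2, -0.2]
grip_width: 0.379
```

>>> {"api": "apply_moves", "payload": {"moves": "0.08 0 0 0 0 0;0.08 0 0 0 0 0"}}

```text
time_s: 4.1
tcp_pos: [0.6096, -0.2311, 0.1484]
eef_rot: [0.492, 0.508, 0.492, -0.508]
contact_force: [-0.5, -0.5, -0.1]
grip_width: 0.378
```

>>> {"api": "apply_moves", "payload": {"moves": "0.08 0 0 0 0 0;0.08 0 0 0 0 0"}}

```text
time_s: 4.3
tcp_pos: [0.6095, -0.2311, 0.1463]
eef_rot: [0.492, 0.508, 0.492, -0.508]
contact_force: [0.9, 0.8, -0.1]
grip_width: 0.381
```

>>> {"api": "apply_moves", "payload": {"moves": "0.08 0 0 0 0 0;0.08 0 0 0 0 0"}}

```text
time_s: 4.5
tcp_pos: [0.6099, -0.2311, 0.145]
eef_rot: [0.492, 0.508, 0.492, -0.508]
contact_force: [-0.0, 0.1, 2.6]
grip_width: 0.381
```

```bash
python3 - <<'E'
from h import *
plan([.6102,-.2316,.145],-.033,-1)
E
```

```text
t 4.5 shift [-0.001  0.012  0.018] turn [ 0.008 -0.001 -0.009] tcp [ 0.6099 -0.2311  0.145 ] F [-0.05  0.09  2.6 ] g 0.381
```

>>> {"api": "apply_moves", "payload": {"moves": "0 0 0 0 0 0;0 0 0 0 0 0;0 0 0 0 0 0"}}

```text
time_s: 4.8
tcp_pos: [0.6099, -0.2312, 0.145]
eef_rot: [0.492, 0.508, 0.492, -0.508]
contact_force: [-0.1, 0.2, 3.2]
grip_width: 0.379
```

>>> {"api": "apply_moves", "payload": {"moves": "0.08 0 0 0 0 0;0.08 0 0 0 0 0;0.08 0 0 0 0 0"}}

```text
time_s: 5.1
tcp_pos: [0.6099, -0.2312, 0.1429]
eef_rot: [0.492, 0.508, 0.492, -0.508]
contact_force: [-1.2, -0.7, 3.5]
grip_width: 0.378
```

>>> {"api": "apply_moves", "payload": {"moves": "0.08 0 0 0 0 0;0.08 0 0 0 0 0;0.08 0 0 0 0 0"}}

```text
time_s: 5.4
tcp_pos: [0.6099, -0.2312, 0.1409]
eef_rot: [0.492, 0.508, 0.492, -0.508]
contact_force: [-0.7, -0.1, 4.1]
grip_width: 0.379
```

>>> {"api": "apply_moves", "payload": {"moves": "0.08 0 0 0 0 0;0.08 0 0 0 0 0;0.08 0 0 0 0 0"}}

```text
time_s: 5.7
tcp_pos: [0.6099, -0.2312, 0.1392]
eef_rot: [0.492, 0.508, 0.492, -0.508]
contact_force: [-0.7, 0.5, 6.0]
grip_width: 0.379
```

>>> {"api": "apply_moves", "payload": {"moves": "0.08 0 0 0 0 0;0.08 0 0 0 0 0;0.08 0 0 0 0 0"}}

```text
time_s: 6.0
tcp_pos: [0.61, -0.2312, 0.1375]
eef_rot: [0.492, 0.508, 0.492, -0.508]
contact_force: [-1.4, 0.3, 7.3]
grip_width: 0.378
```

>>> {"api": "apply_moves", "payload": {"moves": "0.06 0 0 0 0 0;0.06 0 0 0 0 0;0.06 0 0 0 0 0"}}

```text
time_s: 6.3
tcp_pos: [0.61, -0.2312, 0.1362]
eef_rot: [0.492, 0.508, 0.492, -0.508]
contact_force: [-1.3, 0.1, 8.3]
grip_width: 0.376
```

```bash
python3 - <<'E'
from h import *
plan([.6102,-.2316,.134],-.033,-1)
im=viewer.snapshot("wrist"); cv2.imwrite("pics/w4.png",im[:,:,::-1])
crop("pics/w4.png",(240,170,400,320),5,"pics/w4a.png")
cv2.imwrite("pics/scene3.png",viewer.snapshot("scene")[:,:,::-1])
crop("pics/scene3.png",(180,150,280,250),6,"pics/s4.png")
plan([.6102,-.2316,.134],-.033,-1)
E
```

```text
t 6.3 shift [0.089 0.008 0.016] turn [ 0.008  0.001 -0.014] tcp [ 0.61   -0.2312  0.1362] F [-1.28  0.08  8.32] g 0.376
t 6.4 shift [0.091 0.008 0.017] turn [ 0.008  0.001 -0.014] tcp [ 0.61   -0.2312  0.1363] F [-0.88  1.44  7.65] g 0.377
```

View pics/w4a.png

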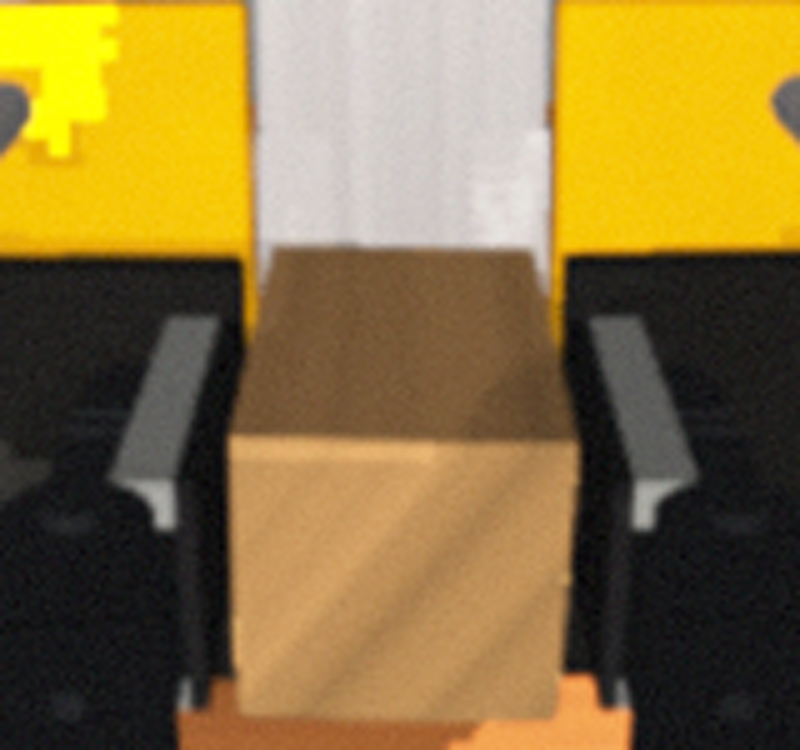

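View pics/s4.png

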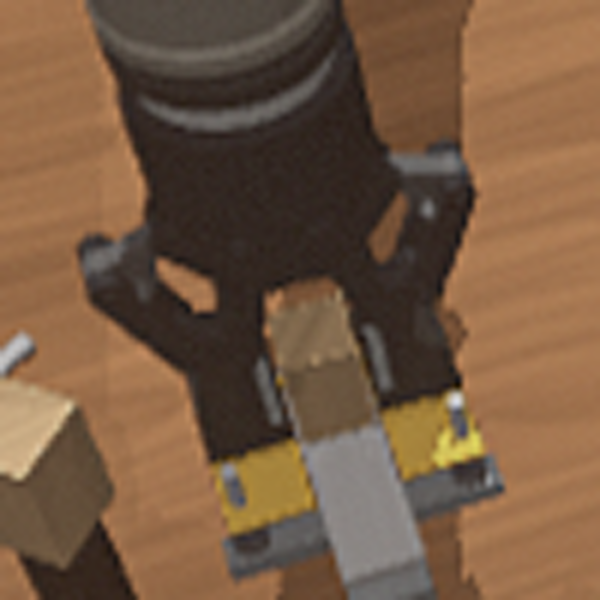

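>>> {"api": "apply_moves", "payload": {"moves": "0.06 0 0 0 0 0;0.1 0 0 0 0 0;0.1 0 0 0 0 0;0.1 0 0 0 0 0"}}

```text
time_s: 6.8
tcp_pos: [0.61, -0.2312, 0.1341]
eef_rot: [0.492, 0.508, 0.491, -0.508]
contact_force: [-2.0, -0.3, 8.6]
grip_width: 0.38
```

>>> {"api": "apply_moves", "payload": {"moves": "0 0 0 0 0 0;0 0 0 0 0 0"}}

```text
time_s: 7.0
tcp_pos: [0.61, -0.2312, 0.1342]
eef_rot: [0.492, 0.508, 0.491, -0.508]
contact_force: [-1.8, 0.5, 8.8]
grip_width: 0.381
```

>>> {"api": "apply_moves", "payload": {"moves": "0.05 0 0 0 0 0;0.05 0 0 0 0 0;0.05 0 0 0 0 0"}}

```text
time_s: 7.3
tcp_pos: [0.6101, -0.2312, 0.1333]
eef_rot: [0.492, 0.508, 0.491, -0.508]
contact_force: [-2.5, 0.4, 11.0]
grip_width: 0.38
```

>>> {"api": "apply_moves", "payload": {"moves": "0 0 0 0 0 0;0 0 0 0 0 0"}}

```text
time_s: 7.5
tcp_pos: [0.6101, -0.2312, 0.1333]
eef_rot: [0.492, 0.508, 0.491, -0.508]
contact_force: [-2.2, 0.2, 10.4]
grip_width: 0.381
```

>>> {"api": "apply_moves", "payload": {"moves": "0 0 0 0 0 0;0 0 0 0 0 0;0 0 0 0 0 0;0 0 0 0 0 0;0 0 0 0 0 0", "fingers": 0.2, "squeeze": 30}}

```text
time_s: 8.0
tcp_pos: [0.6104, -0.2309, 0.1337]
eef_rot: [0.493, 0.509, 0.491, -0.507]
contact_force: [-2.2, 0.8, 11.4]
grip_width: 0.323
```

```bash
python3 - <<'E'
from h import *
plan([.6102,-.2316,.1333],-.033,-1)
im=viewer.snapshot("wrist"); cv2.imwrite("pics/w5.png",im[:,:,::-1])
crop("pics/w5.png",(240,170,400,320),5,"pics/w5a.png")
E
```

```text
t 8.0 shift [ 0.017 -0.009  0.027] turn [ 0.009  0.001 -0.027] tcp [ 0.6104 -0.2309  0.1337] F [-2.21  0.79 11.44] g 0.323
```

View pics/w5a.png

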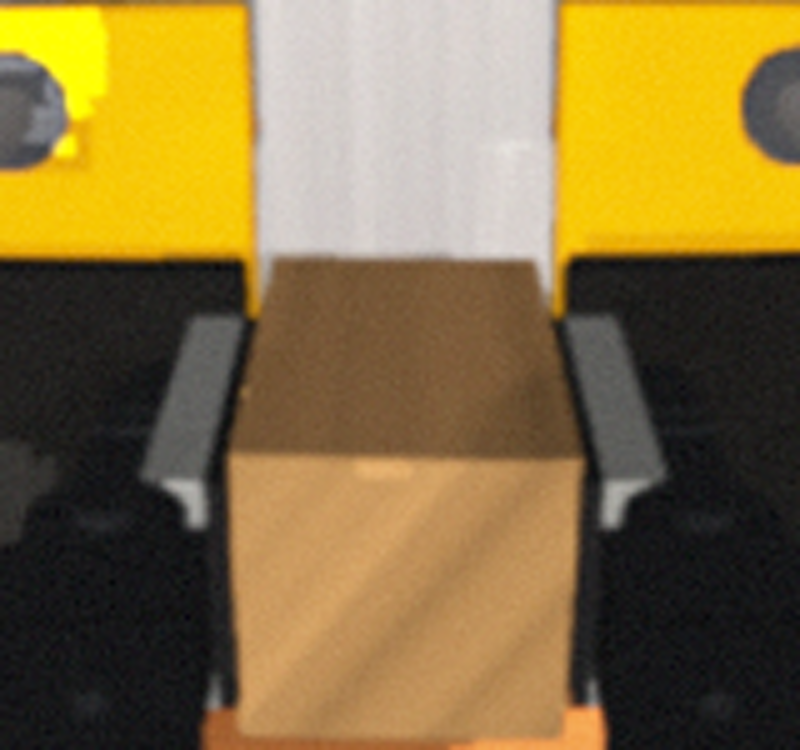

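>>> {"api": "apply_moves", "payload": {"moves": "-0.03 0 0 0 0 0;-0.03 0 0 0 0 0;-0.03 -0.06 0 0 0 0;-0.03 -0.12 0 0 0 0;-0.03 -0.2 0 0 0 0;-0.03 -0.2 0 0 0 0"}}

```text
time_s: 8.65
tcp_pos: [0.6098, -0.2309, 0.1349]
eef_rot: [0.495, 0.511, 0.489, -0.505]
contact_force: [6.3, 0.4, 5.9]
grip_width: 0.325
```

```bash
python3 - <<'E'
from h import *
plan([.6102,-.2316,.1333],-.033,-1)
E
```

```text
t 8.65 shift [0.063 0.015 0.029] turn [ 0.016  0.008 -0.116] tcp [ 0.6098 -0.2309  0.1349] F [6.34 0.44 5.88] g 0.325
```

>>> {"api": "apply_moves", "payload": {"moves": "0.03 0 0 0 0 0;0.03 -0.04 0 0 0 0;0.03 -0.08 0 0 0 0;0.03 -0.12 0 0 0 0;0.03 -0.12 0 0 0 0"}}

```text
time_s: 9.15
tcp_pos: [0.6077, -0.2307, 0.1344]
eef_rot: [0.496, 0.511, 0.488, -0.505]
contact_force: [6.4, -0.2, 6.8]
grip_width: 0.327
```

```bash
python3 - <<'E'
from h import *
plan([.6102,-.2316,.1333],-.033,-1)
print(manip.get_obs()['ft_torque'])
E
```

```text
t 9.15 shift [0.046 0.101 0.032] turn [ 0.018  0.009 -0.132] tcp [ 0.6077 -0.2307  0.1344] F [ 6.41 -0.22  6.81] g 0.327
[-0.06981909 -1.43847198 -0.00680149]
```

>>> {"api": "apply_moves", "payload": {"moves": "0.02 -0.06 0 0 0 0;0.02 -0.14 0 0 0 0;0.02 -0.22 0 0 0 0;0.02 -0.3 0 0 0 0;0.02 -0.38 0 0 0 0;0.02 -0.38 0 0 0 0"}}

```text
time_s: 9.75
tcp_pos: [0.5981, -0.2303, 0.134]
eef_rot: [0.496, 0.511, 0.488, -0.505]
contact_force: [6.9, 0.1, 7.6]
grip_width: 0.327
```

```bash
python3 - <<'E'
from h import *
plan([.6102,-.2316,.1333],-.033,-1)
im=viewer.snapshot("wrist"); cv2.imwrite("pics/w6.png",im[:,:,::-1])
crop("pics/w6.png",(240,170,400,320),5,"pics/w6a.png")
cv2.imwrite("pics/scene4.png",viewer.snapshot("scene")[:,:,::-1])
crop("pics/scene4.png",(180,150,280,250),6,"pics/s5.png")
E
```

```text
t 9.75 shift [0.035 0.484 0.037] turn [ 0.018  0.008 -0.131] tcp [ 0.5981 -0.2303  0.134 ] F [6.88 0.09 7.59] g 0.327
```

View pics/w6a.png

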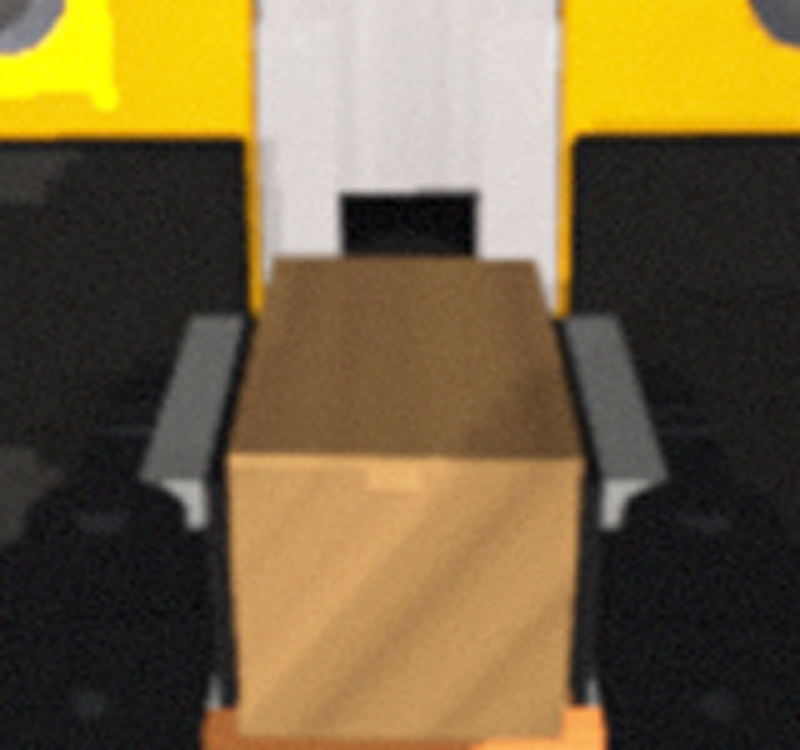

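View pics/s5.png

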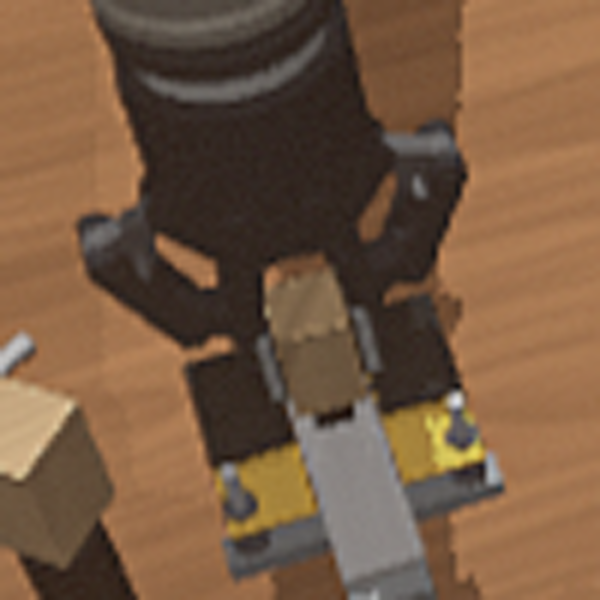

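>>> {"api": "apply_moves", "payload": {"moves": "0 -0.08 0 0 0 0;0 -0.16 0 0 0 0;0 -0.24 0 0 0 0;0 -0.32 0 0 0 0;0 -0.4 0 0 0 0;0 -0.48 0 0 0 0;0 -0.56 0 0 0 0;0 -0.64 0 0 0 0;0 -0.64 0 0 0 0"}}

```text
time_s: 10.75
tcp_pos: [0.582, -0.2298, 0.1339]
eef_rot: [0.496, 0.511, 0.489, -0.505]
contact_force: [6.2, 0.2, 6.8]
grip_width: 0.324
```

```bash
python3 - <<'E'
from h import *
plan([.566,-.230,.1333],-.033,-1)
E
```

```text
t 10.75 shift [ 0.014 -0.641  0.027] turn [ 0.018  0.008 -0.128] tcp [ 0.582  -0.2298  0.1339] F [6.23 0.22 6.82] g 0.324
```

>>> {"api": "apply_moves", "payload": {"moves": "0 -0.08 0 0 0 0;0 -0.16 0 0 0 0;0 -0.24 0 0 0 0;0 -0.32 0 0 0 0;0 -0.4 0 0 0 0;0 -0.48 0 0 0 0;0 -0.56 0 0 0 0;0 -0.62 0 0 0 0;0 -0.62 0 0 0 0"}}

```text
time_s: 11.65
tcp_pos: [0.5609, -0.2292, 0.1308]
eef_rot: [0.492, 0.508, 0.492, -0.508]
contact_force: [-0.8, -0.7, -2.9]
grip_width: 0.322
```

```bash
python3 - <<'E'
from h import *
plan([.566,-.230,.1333],-.033,-1)
im=viewer.snapshot("wrist"); cv2.imwrite("pics/w7.png",im[:,:,::-1])
crop("pics/w7.png",(220,130,420,280),4,"pics/w7a.png")
cv2.imwrite("pics/scene5.png",viewer.snapshot("scene")[:,:,::-1])
crop("pics/scene5.png",(180,150,280,250),6,"pics/s6.png")
E
```

```text
t 11.65 shift [-0.1    0.205  0.025] turn [ 0.013 -0.004 -0.006] tcp [ 0.5609 -0.2292  0.1308] F [-0.81 -0.7  -2.86] g 0.322
```

View pics/w7a.png

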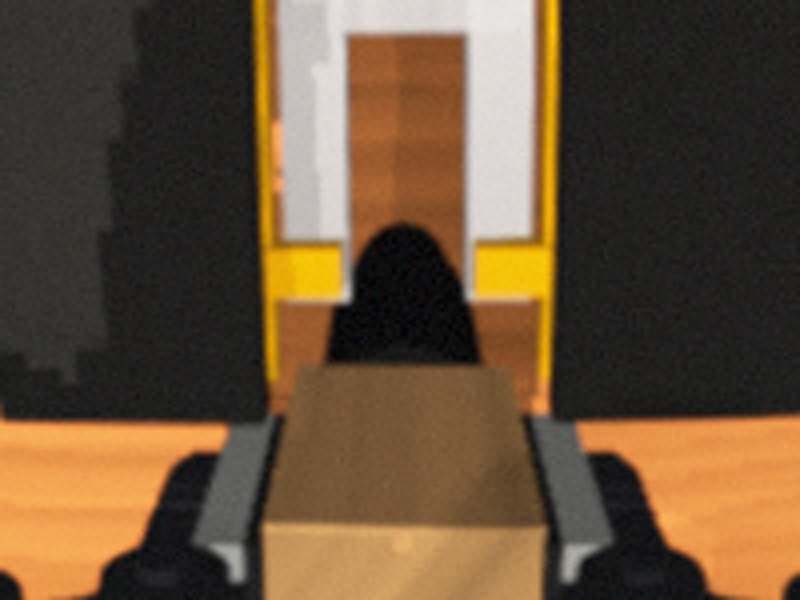

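View pics/s6.png

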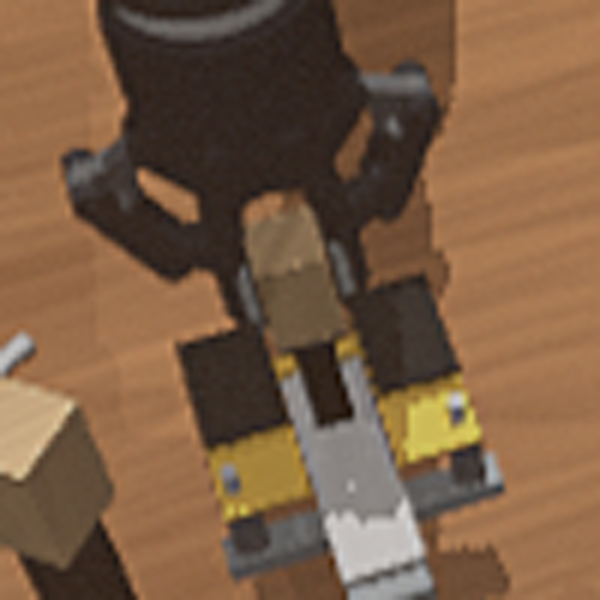

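>>> {"api": "apply_moves", "payload": {"moves": "0 -0.4 0 0 0 0;0 -0.8 0 0 0 0;0 -1.2 0 0 0 0;-0.6 -1.4 0 0 0 0;-1.5 -1.4 0 0 0 0;-1.8 -1.4 0 0 0 0;-1.8 -1.4 0 0 0 0"}}

```text
time_s: 12.45
tcp_pos: [0.5272, -0.2289, 0.1784]
eef_rot: [0.494, 0.509, 0.49, -0.507]
contact_force: [-0.3, 1.6, -3.6]
grip_width: 0.325
```

```bash
python3 - <<'E'
from h import *
plan([.5015,.0057,.18],-.033,-1)
E
```

```text
t 12.45 shift [-0.086 -1.329 -9.347] turn [ 0.007  0.014 -0.05 ] tcp [ 0.5272 -0.2289  0.1784] F [-0.25  1.59 -3.61] g 0.325
```

>>> {"api": "apply_moves", "payload": {"moves": "-0.06 -0.1 -0.6 0 0 0;-0.06 -0.3 -1.6 0 0 0;-0.06 -0.5 -2.8 0 0 0;-0.06 -0.7 -4 0 0 0;-0.06 -0.9 -5.2 0 0 0;-0.06 -1.1 -6.4 0 0 0;-0.06 -1.2 -7.6 0 0 0;-0.06 -1.3 -8.6 0 0 0;-0.06 -1.33 -9.2 0 0 -0.04;-0.06 -1.33 -9.35 0 0 -0.04;-0.06 -1.33 -9.35 0 0 -0.04;-0.06 -1.33 -9.35 0 0 -0.04"}}

```text
time_s: 13.65
tcp_pos: [0.4996, 0.0051, 0.1769]
eef_rot: [-0.49, -0.507, -0.493, 0.51]
contact_force: [-0.3, -0.7, -3.0]
grip_width: 0.327
```

```bash
python3 - <<'E'
from h import *
plan([.5015,.0057,.18],-.033,-1)
c=viewer.calibration("wrist")
im=viewer.snapshot("wrist"); cv2.imwrite("pics/w8.png",im[:,:,::-1])
import pickle; pickle.dump(c,open("w8.pkl","wb"))
cv2.imwrite("pics/scene6.png",viewer.snapshot("scene")[:,:,::-1])
crop("pics/scene6.png",(240,90,390,220),5,"pics/s7.png")
cv2.imwrite("pics/top6.png",viewer.snapshot("top")[:,:,::-1])
E
```

```text
t 13.65 shift [-0.125  0.076 -0.028] turn [-0.006  0.007  0.047] tcp [0.4996 0.0051 0.1769] F [-0.31 -0.74 -3.04] g 0.327
```

View pics/w8.png

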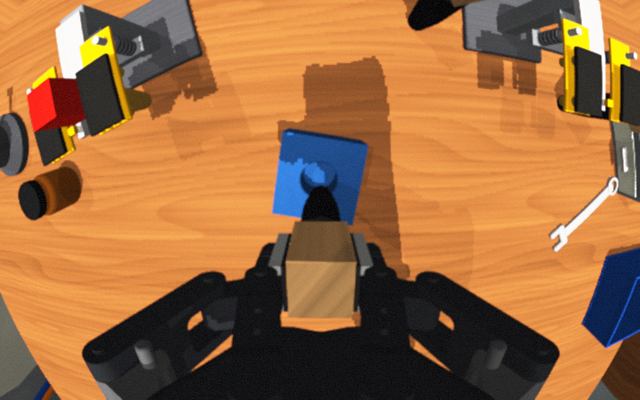

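View pics/s7.png

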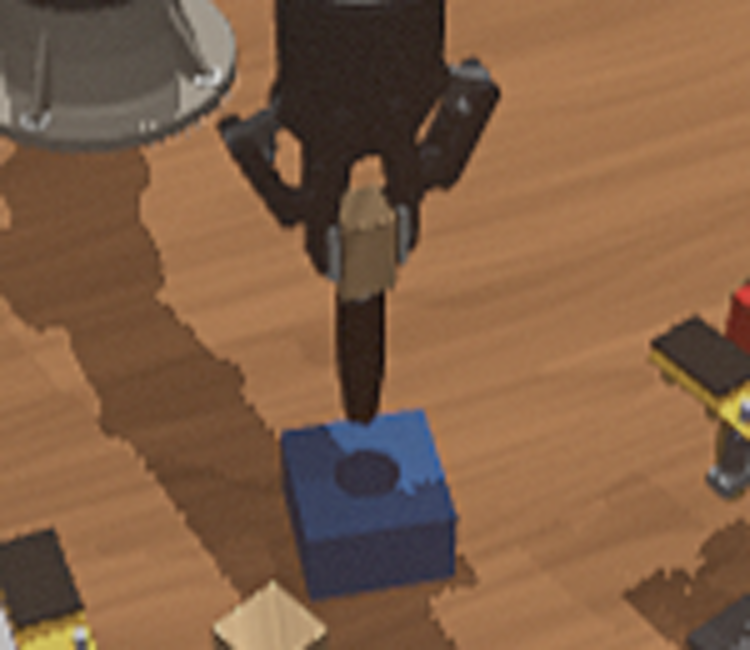

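```bash
python3 - <<'E'
from h import *
import pickle
S=viewer.calibration("scene");c=pickle.load(open("w8.pkl","rb"))
tip=np.array([.4964,.0052,.102]); hole=np.array([.4983,.0058,.055])
print("scene tip pred",(proj(S,tip)-[240,90])*5,"hole",(proj(S,hole)-[240,90])*5)
print("knob top pred", proj(c,tip+[0,0,.147],True), "hole w", proj(c,hole,True),"tip w",proj(c,tip,True))
for d in (-.014,.014): print([proj(c,tip+[e,d,.147],True).round(0) for e in(-.014,.014)])
crop("pics/w8.png",(250,110,400,330),3,"pics/w8a.png")
E
```

```text
scene tip pred [362.49319953 408.72799331] hole [365.3872231  467.67970542]
knob top pred [320.62175409 292.40692225] hole w [319.59273057 180.1860663 ] tip w [320.2992944  194.84834048]
[array([354., 317.]), array([355., 262.])]
[array([290., 319.]), array([284., 264.])]
```

View pics/w8a.png

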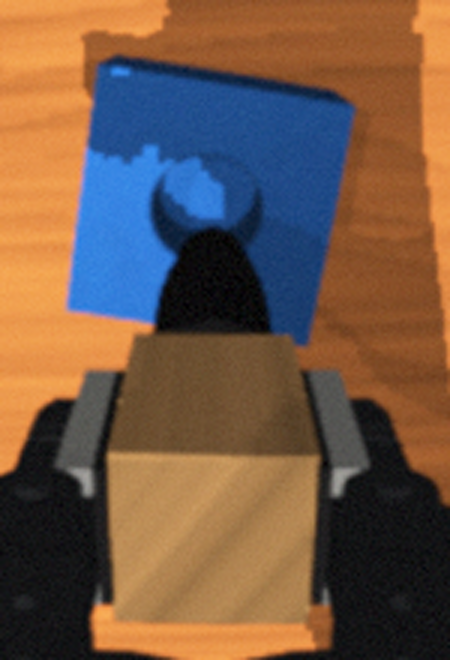

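>>> {"api": "apply_moves", "payload": {"moves": "0.2 0.11 -0.02 0 0 0.04;0.5 0.11 -0.02 0 0 0.04;0.9 0.11 -0.02 0 0 0.04;1.3 0.11 -0.02 0 0 0.04;1.5 0.11 -0.02 0 0 0.04;1.5 0.11 -0.02 0 0 0.04;1.5 0.11 -0.02 0 0 0.04"}}

```text
time_s: 14.5
tcp_pos: [0.5027, 0.0068, 0.1398]
eef_rot: [0.492, 0.508, 0.492, -0.508]
contact_force: [0.1, 0.4, -2.7]
grip_width: 0.324
```

```bash
python3 - <<'E'
from h import *
plan([.5025,.0056,.095],-.033,-1)
c=viewer.calibration("wrist")
im=viewer.snapshot("wrist"); cv2.imwrite("pics/w9.png",im[:,:,::-1])
cv2.imwrite("pics/scene7.png",viewer.snapshot("scene")[:,:,::-1])
crop("pics/scene7.png",(240,90,390,220),5,"pics/s8.png")
crop("pics/w9.png",(250,110,400,330),3,"pics/w9a.png")
E
```

```text
t 14.5 shift [ 1.792 -0.005  0.048] turn [ 0.009 -0.004 -0.002] tcp [0.5027 0.0068 0.1398] F [ 0.09  0.4  -2.71] g 0.324
```

View pics/s8.png

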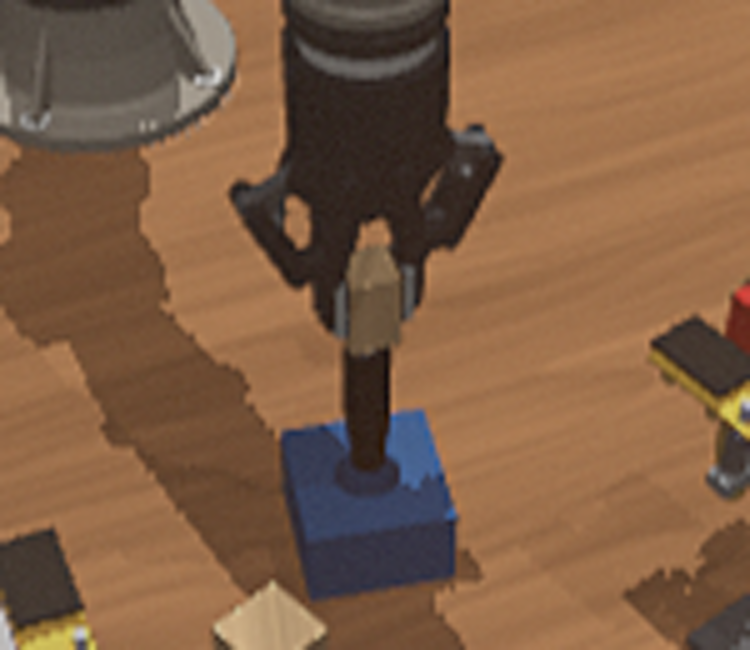

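View pics/w9a.png

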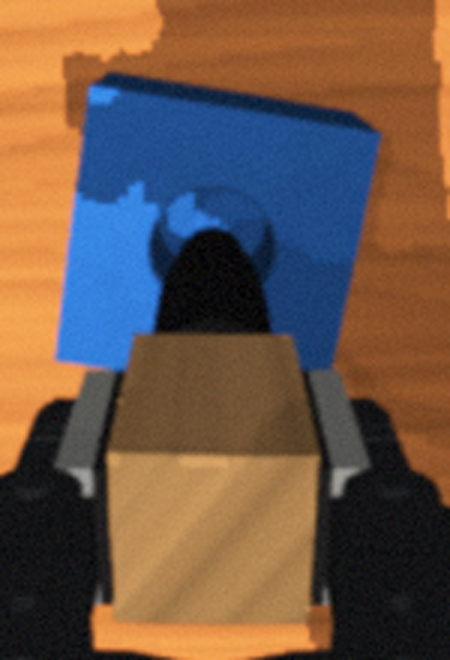

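>>> {"api": "apply_moves", "payload": {"moves": "0.2 0 0.03 0 0 0;0.4 0 0.03 0 0 0;0.6 0 0.03 0 0 0;0.8 0 0.03 0 0 0;0.8 0 0.03 0 0 0"}}

```text
time_s: 15.1
tcp_pos: [0.5017, 0.0059, 0.1188]
eef_rot: [-0.491, -0.508, -0.492, 0.508]
contact_force: [0.1, -0.1, -3.2]
grip_width: 0.322
```

>>> {"api": "apply_moves", "payload": {"moves": "0.2 0 0 0 0 0;0.4 0 0 0 0 0;0.6 0 0 0 0 0;0.8 0 0 0 0 0;0.8 0 0 0 0 0;0.8 0 0 0 0 0"}}

```text
time_s: 15.7
tcp_pos: [0.5025, 0.006, 0.0997]
eef_rot: [0.492, 0.508, 0.492, -0.508]
contact_force: [0.2, -0.0, -3.1]
grip_width: 0.324
```

```bash
python3 - <<'E'
from h import *
plan([.5025,.0056,.0877],-.033,-1)
E
```

```text
t 15.7 shift [ 0.481 -0.     0.017] turn [ 0.008 -0.004  0.   ] tcp [0.5025 0.006  0.0997] F [ 0.22 -0.03 -3.08] g 0.324
```

Inserted freely; now the last 12 mm in small steps.

>>> {"api": "apply_moves", "payload": {"moves": "0.1 0 0 0 0 0;0.2 0 0 0 0 0;0.3 0 0 0 0 0;0.3 0 0 0 0 0;0.3 0 0 0 0 0"}}

```text
time_s: 16.2
tcp_pos: [0.5025, 0.006, 0.0923]
eef_rot: [0.492, 0.508, 0.492, -0.508]
contact_force: [0.3, -0.5, -2.4]
grip_width: 0.327
```

>>> {"api": "apply_moves", "payload": {"moves": "0.06 0 0 0 0 0;0.06 0 0 0 0 0;0.06 0 0 0 0 0"}}

```text
time_s: 16.5
tcp_pos: [0.5026, 0.006, 0.0909]
eef_rot: [0.492, 0.508, 0.492, -0.508]
contact_force: [-0.1, 0.6, -2.2]
grip_width: 0.326
```

>>> {"api": "apply_moves", "payload": {"moves": "0.06 0 0 0 0 0;0.06 0 0 0 0 0;0.06 0 0 0 0 0"}}

```text
time_s: 16.8
tcp_pos: [0.5025, 0.006, 0.0893]
eef_rot: [0.492, 0.508, 0.492, -0.508]
contact_force: [0.2, -0.6, -2.1]
grip_width: 0.325
```

>>> {"api": "apply_moves", "payload": {"moves": "0.04 0 0 0 0 0;0.04 0 0 0 0 0;0.04 0 0 0 0 0"}}

```text
time_s: 17.1
tcp_pos: [0.5026, 0.006, 0.0883]
eef_rot: [0.492, 0.508, 0.492, -0.508]
contact_force: [0.1, -0.1, -2.4]
grip_width: 0.328
```

>>> {"api": "apply_moves", "payload": {"moves": "0.03 0 0 0 0 0;0.03 0 0 0 0 0;0.03 0 0 0 0 0"}}

```text
time_s: 17.4
tcp_pos: [0.5027, 0.006, 0.0877]
eef_rot: [0.492, 0.508, 0.492, -0.508]
contact_force: [-0.2, -0.4, -2.0]
grip_width: 0.324
```

>>> {"api": "apply_moves", "payload": {"moves": "0.03 0 0 0 0 0;0.03 0 0 0 0 0;0.03 0 0 0 0 0"}}

```text
time_s: 17.7
tcp_pos: [0.503, 0.0061, 0.0876]
eef_rot: [0.492, 0.508, 0.492, -0.508]
contact_force: [-0.7, 0.1, 5.2]
grip_width: 0.325
```

>>> {"api": "apply_moves", "payload": {"moves": "0.03 0 0 0 0 0;0.03 0 0 0 0 0;0.03 0 0 0 0 0"}}

```text
time_s: 18.0
tcp_pos: [0.5035, 0.006, 0.0876]
eef_rot: [0.492, 0.509, 0.491, -0.507]
contact_force: [-2.6, 0.2, 8.3]
grip_width: 0.329
```

>>> {"api": "apply_moves", "payload": {"moves": "-0.04 0 0 0 0 0;-0.05 0 0 0 0 0;-0.05 0 0 0 0 0"}}

```text
time_s: 18.3
tcp_pos: [0.5032, 0.006, 0.0876]
eef_rot: [0.492, 0.508, 0.492, -0.508]
contact_force: [-0.3, -0.1, 4.1]
grip_width: 0.328
```

>>> {"api": "apply_moves", "payload": {"moves": "0 0 0 0 0 0;0 0 0 0 0 0;0 0 0 0 0 0;0 0 0 0 0 0", "fingers": 0.55}}

```text
time_s: 18.7
tcp_pos: [0.5023, 0.006, 0.0871]
eef_rot: [0.492, 0.508, 0.492, -0.508]
contact_force: [-0.2, 0.6, 0.3]
grip_width: 0.55
```

```bash
python3 - <<'E'
from h import *
plan([.5025,.0056,.0877],-.033,-1)
im=viewer.snapshot("wrist"); cv2.imwrite("pics/w10.png",im[:,:,::-1])
E
```

```text
t 18.7 shift [-0.025  0.007  0.015] turn [ 0.008 -0.003  0.003] tcp [0.5023 0.006  0.0871] F [-0.16  0.56  0.27] g 0.55
```

View pics/w10.png

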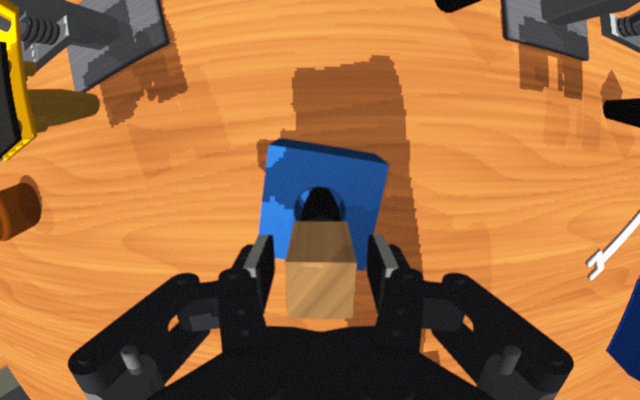

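Released with clearance on both sides; retract straight up.

>>> {"api": "apply_moves", "payload": {"moves": "-0.4 0 0 0 0 0;-1 0 0 0 0 0;-2 0 0 0 0 0;-3 0 0 0 0 0;-4.5 0 0 0 0 0;-6 0 0 0 0 0;-6 -2 0 0 0 0;-6 -3 0 0 0 0;-6 -3 0 0 0 0;-6 -3 0 0 0 0"}}

```text
time_s: 19.75
tcp_pos: [0.428, 0.0083, 0.2383]
eef_rot: [0.493, 0.509, 0.491, -0.507]
contact_force: [0.7, 0.4, 0.5]
grip_width: 0.551
```

```bash
python3 - <<'E'
from h import *
plan([.5025,.0056,.0877],-.033,-1)
cv2.imwrite("pics/scene8.png",viewer.snapshot("scene")[:,:,::-1])
crop("pics/scene8.png",(180,120,380,270),4,"pics/s9.png")
cv2.imwrite("pics/w11.png",viewer.snapshot("wrist")[:,:,::-1])
S=viewer.calibration("scene")
for z in(.16,.15,.165): print(z,(proj(S,[.4993,.006,z])-[180,120])*4)
E
```

```text
t 19.75 shift [6.032 2.966 0.01 ] turn [ 0.008  0.002 -0.026] tcp [0.428  0.0083 0.2383] F [0.65 0.41 0.52] g 0.551
0.16 [532.20540026 148.54942881]
0.15 [532.29938786 159.45571097]
0.165 [532.15783986 143.0305395 ]
```

View pics/s9.png

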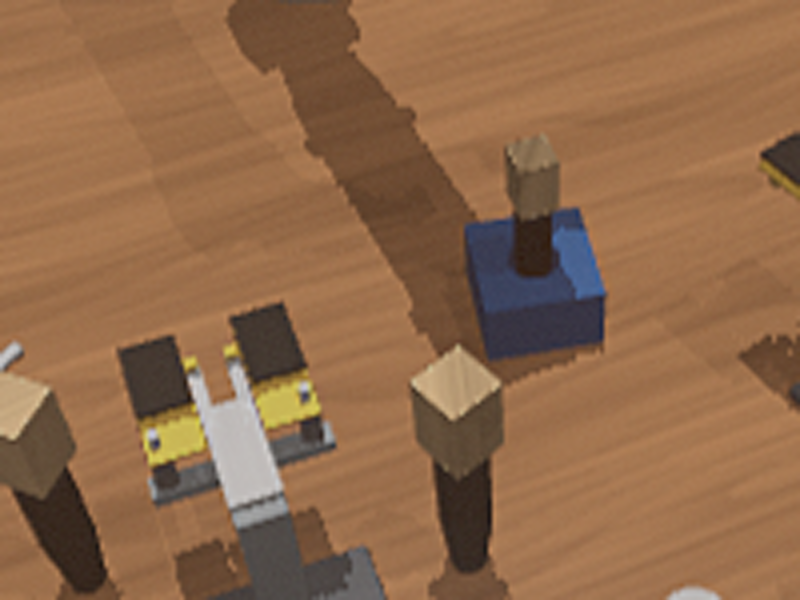

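View pics/w11.png

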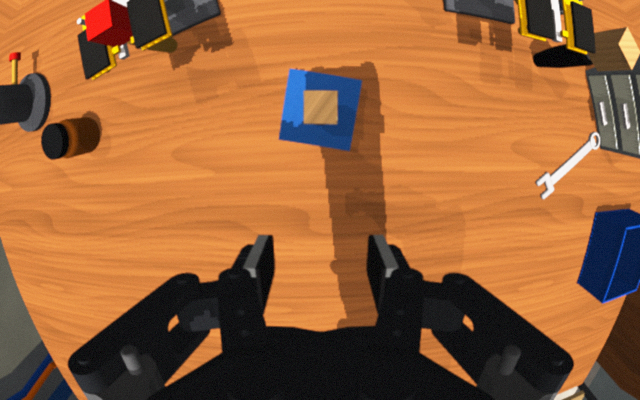

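```bash
python3 -c "
from workcell import finish_job
print(finish_job())"
```

```text
the job is handed in; nothing more can be done
None
```

The graphite mandrel is standing upright, fully home in the blue block's socket, and the job is handed in. It took about 20 s on the robot's clock, and the robot is clear of everything.

**Keeper and draw:** I pressed the keeper down by both pads to about 11.5 mm, gripped the knob, and drew the mandrel level out of the fork. The highest force I read was 11.4 N. The pull stayed at 6–7 N, which I took to be rubber friction on the pads.

**Insertion:** the tip went into the socket freely and met the floor at the height I had worked out (TCP 87.6 mm, expected 87.7 mm). I pressed on the floor with about 8 N, eased off, released and backed away.

**Last checks:** in the scene camera the knob top sits within 1 mm or so of the height for a fully seated mandrel (160 mm). It stands vertical, and the graphite hook's keeper is back up. The brass mandrel is still on its hook. The jar, wrench and collar look undisturbed in the parts of the last pictures I viewed.

These things did not go as planned or did not agree:
- **Keeper release:** the fingers slipped off the front edge of the pads at about 45–49 mm of draw, so the keeper snapped back instead of being let up slowly. The mandrel was already clear of it.
- **Tool tilt:** the tool tilted about 0.8° during the draw because of pad friction.
- **Fingertip position:** the fingertips were about 40 mm behind the reported TCP in both the wrist and scene cameras. I worked from the touch and the images instead.
- **Camera disagreement:** the scene camera put the socket about 4 mm from where the other two cameras did, well inside the socket's clearance.

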